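# Sweep the ferrite cores into the collecting tray

## Task

Clear the test bench: with the closed fingertips, sweep the two black ferrite cores across the bench and through the open side of the blue three-sided tray until both lie wholly inside it. Push them gently, never pinching or lifting them or jamming them against the walls, and leave every other thing on the bench where it stands.

Things in the scene. Friction and masses are not known exactly. Their poses are not given: they have to be found in the camera images.
- tray: Blue three-sided tray fixed to the bench: walls 22 mm high, 6 mm thick; inside 240 mm (its x) by 120 mm (its y). Origin: centre of the inside, at bench level. Mouth (open side): at its y = -60 mm, facing its -y, roughly the robot's right. Inner faces: back wall y = +60 mm, side walls x = +-120 mm. Yellow floor flush with the bench, no step at the mouth. z up.
- core1_center (a point): Centre of a loose clip-type ferrite core: a black plastic block 34 x 24 x 20 mm (its x, y, z; 20 mm is its height) with round grey ends, about 45 g, lying flat at any yaw on the bench; this point is 10 mm above the bench. It slides and turns easily when pushed and does not roll.
- core2_center (a point): Centre of ferrite core 2 of 2, the same as core1.
- core1: The same core1; origin at the centre of its underside, x along its 34 mm length, z up.
- core2: The same core2; origin at the centre of its underside, x along its 34 mm length, z up.
- plug: Bystander. Loose; origin at the centre of its underside. White plastic connector plug, 36 x 24 mm and 20 mm high, standing on the bench on the side of the cores away from the tray.
- cone_tip: Bystander. Loose; origin at the centre of its underside. Upright brass cone-shaped discharge tip, base 26 mm across, 45 mm high, near the plug; topples easily.
- ball_tip: Bystander. Loose; origin at the centre of its underside. Upright aluminium ball-ended discharge tip, base 26 mm across, 44 mm high, near the plug; topples easily.
- driver: Bystander. Loose screwdriver with a red handle, lying on the right part of the bench; origin under its middle.

How it is judged:
By the outcome, as a careful person would: the job done as asked, in the order asked, and still so for the second after the job is handed in, with the robot touching nothing.
It also fails if it takes over 64 s, if anything falls off the work surface, if the arm or the gripper's body presses on something with over 40 N, if the wrist force passes 120 N, or if a joint passes its speed limit or range.

## Robot

A 6-joint arm with a two-finger parallel gripper is mounted at the origin on the work surface. World frame = base frame: x ahead of the robot, y to its left, z up, the work surface at z = 0. Lengths are in m, angles in rad, forces in N, time in s.
With the tool pointing down it reaches from about 0.3 to 0.875 m from the base axis. Payload 6.4 kg.
Tool frame: the origin (TCP) lies midway between the tips of the shut fingers; the grasp point (between the pads) lies 19 mm behind it; z points along the fingers, y is the line along which they close (so a half turn about z gives the same grasp; the last joint's range is limited). The gripper opens to 85 mm and grips with 20 to 120 N. Pads are 22 mm wide; open, the fingers measure 114 mm over their backs; the gripper's body (76 mm by 85 mm) begins 54 mm behind the grasp point. The pads swing forward as they close: fully open they stand 13 mm farther back than shut.
Start: joints at [-1.381, 0.181, 1.607, -0, 1.354, -0.206], TCP at [0.222, -0.531, 0.231] pointing down, gripper open.
Joint ranges: [-2.99, 2.99], [-0.89, 2.07], [0.3, 2.58], [-1.14, 4.28], [0, 2.63], [-3.12, 3.12]. Speed limits (rad/s): [2.57, 2.57, 3.01, 3.14, 3.14, 3.14].

## Interface

Orientations are given as a unit quaternion [w, x, y, z].
In Python, from bench import get_obs, camera, hand_in gives the robot as it stands.
- The arm moves only by the tool carry_out, never from a script. Its argument "plan" is a list that holds one entry, the list of rows, each a list of 7 numbers: the shift along the world's x, y, z in m, then the turn, a rotation vector about the world's x, y, z in rad, then the opening, from 0 (shut) to 1 (fully open). In form: [[[x, y, z, rx, ry, rz, hand], ...]]. A call has exactly 5 rows; each row is the pose to reach, as a shift and turn from the pose commanded when the call began; what a row does not reach only later rows make up. A row lasts 1/12 s, in which the tool goes at most 41.7 mm and 7.16 degrees, less where a joint would pass 70% of its speed; a pose out of reach is approached as far as the arm can. A call with a gripper value outside its range is refused whole. The fingers move at their own pace and stop on an object; the grip force is fixed at half the most. Time passes only in rows, so rows that repeat a pose let the fingers close, or fill a call up. It gives the time, the measured TCP pose, the force, the opening and the grip force at its end, in the units of the state.
- get_obs(): the state, without advancing time (a new reading comes with each control period).
- camera(name): name is "side" or "top"; returns a dict with "pixels" (420x560x3 uint8, red, green, blue), "z_map" (420x560 float32, m along the optical axis (not along the pixel's ray), 0 where there is no reading), "camera_matrix" (3x3 intrinsics, pixels), "cam_to_world" (4x4, takes a point from camera to world coordinates). Camera axes: x right, y up, looking along -z (the intrinsics and any distortion apply to the point x, -y, -z); pixel columns grow to the right and rows downward; lengths in m; the calibration is good to about 2 mm. A picture is of the moment at which its call begins.
- hand_in(): hands the job in; it is judged then, once.
The state is a dict: "time_s": time; "q": joint angles; "dq": joint speeds; "joint_efforts": joint torques, N m; "eef_pos": TCP position; "eef_rot": TCP orientation; "wrist_force": force on the tool from outside, world axes, zero at the start; "torque": the same for the moment, N m; "opening": opening from 0.0 (shut) to 1.0 (fully open); "grasp_force": force on a finger pad.
Only numpy, scipy, OpenCV 4.12 (cv2) and the standard library are available. Lean on these libraries where they do the work, as an engineer would, in place of code of your own. Each camera call takes 0.05 s, during which the arm holds its last target. There are 200 camera calls.

## Working session

There is one attempt and no reset: what is moved stays moved. The work goes in short steps, Python scripts to look and compute and a tool call to move; the robot and the scene stay as the last step left them, time stands still between calls to the robot, and variables do not carry over. Pictures are saved under pics/ and viewed, at most 10 in all, crops included, and the job is handed in when it is done.

Besides the shell and the picture viewer there is one more tool, called as name(argument=value, ...), one argument or row to a line, values as JSON. carry_out: Moves the arm, as the interface text tells. Its arguments: {"type":"object","properties":{"plan":{"type":"array","items":{"type":"array","items":{"type":"array","items":{"type":"number"}}}}},"required":["plan"]}

```bash
ls; mkdir -p pics; cat > h.py <<'E'
import numpy as np, cv2
from bench import get_obs, camera, hand_in
def px2w(c,u,v,z=None):
    K=c["camera_matrix"];T=c["cam_to_world"]
    r=np.array([(u-K[0,2])/K[0,0],-(v-K[1,2])/K[1,1],-1.0])
    if z is None: s=c["z_map"][int(v),int(u)]
    else: s=(z-T[2,3])/(T[:3,:3]@r)[2]
    return T[:3,:3]@(r*s)+T[:3,3]
def save(c,name): cv2.imwrite("pics/"+name,cv2.cvtColor(c["pixels"],cv2.COLOR_RGB2BGR))
E
python3 - <<'E'
from h import *
import pickle
o=get_obs();print(o["time_s"],o["eef_pos"],o["eef_rot"])
d={n:camera(n) for n in("side","top")}
pickle.dump(d,open("c0.pkl","wb"))
for n in d: save(d[n],n+"0.png");print(d[n]["camera_matrix"],d[n]["cam_to_world"])
E
```

```text
pics
0.0 [ 0.22158046 -0.5299654   0.23035631] [-9.10881618e-04  9.80484049e-01  1.96596542e-01 -2.97517724e-06]
[[395.15867286   0.         274.98867768]
 [  0.         395.15867286 206.61481784]
 [  0.           0.           1.        ]] [[-0.97332533  0.1337418  -0.18641604  0.40606528]
 [-0.22880673 -0.62566073  0.74578558  0.51391402]
 [-0.01689049  0.76854524  0.63957246  0.54748975]
 [ 0.          0.          0.          1.        ]]
[[517.79393836   0.         273.71965879]
 [  0.         517.79393836 204.19774234]
 [  0.           0.           1.        ]] [[-2.72233554e-02  9.88251857e-01 -1.50390016e-01  3.90727471e-01]
 [-9.99623497e-01 -2.74293159e-02  7.05055443e-04 -5.01587159e-02]
 [-3.42832290e-03  1.50352587e-01  9.88626495e-01  1.09003566e+00]
 [ 0.00000000e+00  0.00000000e+00  0.00000000e+00  1.00000000e+00]]
```

View pics/top0.png

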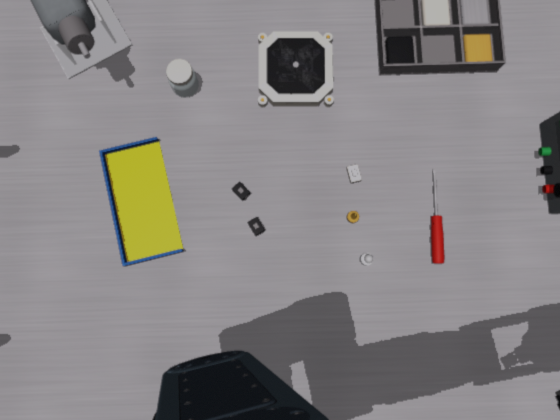

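View pics/side0.png

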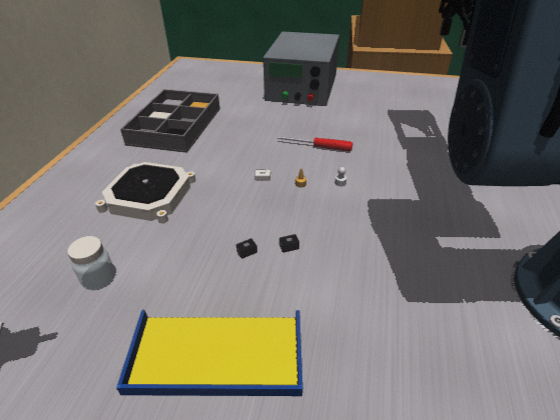

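Top view: the tray is at left with its mouth facing right (floor corners about (106,150), (157,141), (183,249), (127,262)). The cores are at (241,191) and (257,226), the plug at (354,174), the cone at (353,216) and the ball at (367,259). The side view shows the same layout. Next step is measuring.

```bash
cat >> h.py <<'E'
def cores(c,box):
    """black blobs -> top-face rectangles in world (z=0.02)"""
    x0,y0,x1,y1=box
    g=c["pixels"].max(2)[y0:y1,x0:x1]
    m=(g<75).astype(np.uint8)
    n,l,s,_=cv2.connectedComponentsWithStats(m)
    out=[]
    for i in range(1,n):
        if 60<s[i,4]<600:
            v,u=np.nonzero(l==i)
            hull=cv2.convexHull(np.c_[u,v].astype(np.int32))[:,0]
            w=np.array([px2w(c,a+x0,b+y0,0.018)[:2] for a,b in zip(u,v)])
            r=cv2.minAreaRect((w*1000).astype(np.float32))
            out.append((np.round(r[0],1),np.round(r[1],1),round(r[2],1),s[i,4]))
    return out
E
python3 - <<'E'
from h import *
import pickle
d=pickle.load(open("c0.pkl","rb"));c=d["top"]
for r in cores(c,(190,150,300,260)): print(r)
P=c["pixels"].astype(int)
m=((P[...,0]>150)&(P[...,1]>150)&(P[...,2]<80)).astype(np.uint8); m[:,:90]=0;m[:,220:]=0
w=np.array([px2w(c,u,v,0)[:2] for v,u in zip(*np.nonzero(m))])
print("floor",cv2.boxPoints(cv2.minAreaRect((w*1000).astype(np.float32))).round(),cv2.minAreaRect((w*1000).astype(np.float32)))
for n,u,v,z in(("plug",354,174,.02),("cone",353,216,.03),("ball",367,259,.04),("drv",437,240,.01),("jar",180,70,.06),("fanleg",263,100,.0)):
    print(n,px2w(c,u,v,z).round(3),px2w(c,u,v).round(3))
im=cv2.cvtColor(c["pixels"],cv2.COLOR_RGB2BGR)[130:280,90:290]
cv2.imwrite("pics/crop0.png",cv2.resize(im,None,fx=4,fy=4,interpolation=cv2.INTER_CUBIC))
E
```

```text
(array([584.9,  17.1]), array([34.8, 22.4]), 43.3, np.int32(157))
(array([509.1, -13.4]), array([34.1, 22.5]), 29.6, np.int32(151))
floor [[444. 258.]
 [469. 143.]
 [701. 194.]
 [676. 309.]] ((572.27685546875, 226.005859375), (237.23806762695312, 117.42965698242188), 12.37865924835205)
plug [ 0.613 -0.222  0.02 ] [ 0.613 -0.222  0.019]
cone [ 0.523 -0.214  0.03 ] [ 0.523 -0.213  0.032]
ball [ 0.433 -0.236  0.04 ] [ 0.433 -0.235  0.045]
drv [ 0.47  -0.389  0.01 ] [ 0.469 -0.384  0.026]
jar [0.837 0.138 0.06 ] [0.828 0.134 0.081]
fanleg [ 0.789 -0.034  0.   ] [ 0.782 -0.034  0.019]
```

View pics/crop0.png

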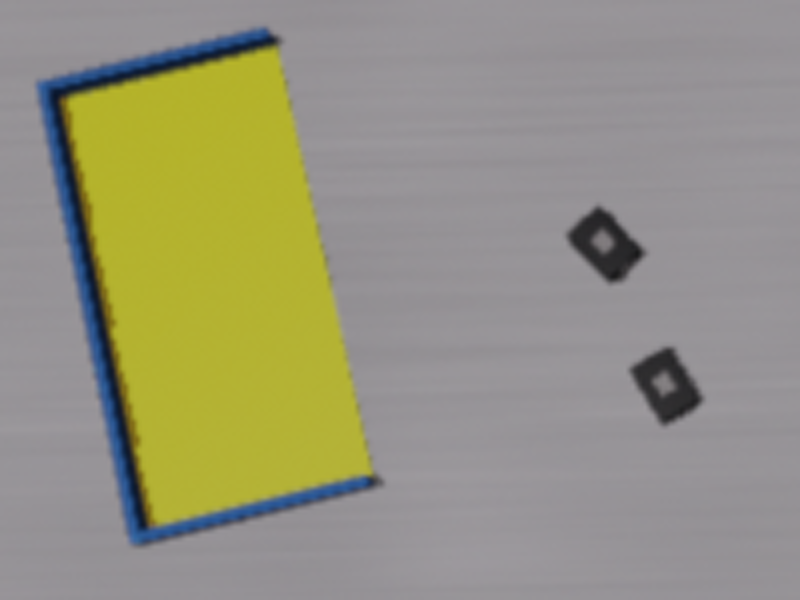

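The tray centre is at about (571, 228) mm, yaw 12.4°. Core1 is at (585, 17), core2 at (509, -13). I'll approach behind core1, high and with the gripper closing.

carry_out(
  plan=[
    [[0.018,0.024,0,0,0,0.067,0],[0.036,0.048,0,0,0,0.134,0],[0.054,0.072,0,0,0,0.201,0],[0.072,0.096,0,0,0,0.268,0],[0.09,0.12,0,0,0,0.336,0]],
  ],
)

```text
time_s: 0.52
eef_pos: [0.3121, -0.4091, 0.2308]
eef_rot: [-0.0, 0.933, 0.359, 0.0]
wrist_force: [0.7, -0.6, -0.3]
opening: 0.301
grasp_force: 0.0
```

carry_out(
  plan=[
    [[0.018,0.024,0,0,0,0.067,0],[0.036,0.048,0,0,0,0.134,0],[0.054,0.072,0,0,0,0.201,0],[0.072,0.096,0,0,0,0.268,0],[0.09,0.12,0,0,0,0.336,0]],
  ],
)

```text
time_s: 0.93
eef_pos: [0.4022, -0.289, 0.231]
eef_rot: [-0.0, 0.86, 0.51, -0.0]
wrist_force: [-0.4, -0.9, 0.3]
opening: -0.005
grasp_force: 0.0
```

carry_out(
  plan=[
    [[0.018,0.024,-0.01,0,0,0.067,0],[0.036,0.048,-0.02,0,0,0.134,0],[0.054,0.072,-0.03,0,0,0.201,0],[0.072,0.096,-0.04,0,0,0.268,0],[0.09,0.12,-0.05,0,0,0.336,0]],
  ],
)

```text
time_s: 1.35
eef_pos: [0.4921, -0.169, 0.1805]
eef_rot: [-0.0, 0.763, 0.647, -0.0]
wrist_force: [0.3, 0.5, 0.7]
opening: -0.0
grasp_force: 0.0
```

carry_out(
  plan=[
    [[0.018,0.024,-0.01,0,0,0.067,0],[0.036,0.048,-0.02,0,0,0.134,0],[0.054,0.072,-0.03,0,0,0.201,0],[0.072,0.096,-0.04,0,0,0.268,0],[0.09,0.115,-0.05,0,0,0.336,0]],
  ],
)

```text
time_s: 1.77
eef_pos: [0.582, -0.0534, 0.1303]
eef_rot: [-0.001, 0.643, 0.766, -0.0]
wrist_force: [0.4, -0.9, -1.1]
opening: 0.001
grasp_force: 0.0
```

carry_out(
  plan=[
    [[0,0,-0.03,0,0,0.04,0],[0,0,-0.06,0,0,0.08,0],[0,0,-0.09,0,0,0.1,0],[0,0,-0.11,0,0,0.1,0],[0,0,-0.122,0,0,0.1,0]],
  ],
)

```text
time_s: 2.18
eef_pos: [0.5793, -0.0547, 0.0058]
eef_rot: [-0.003, 0.606, 0.796, -0.001]
wrist_force: [-0.6, -0.9, -0.5]
opening: 0.002
grasp_force: 0.0
```

carry_out(
  plan=[
    [[0,0.01,0,0,0,0,0],[0,0.02,0,0,0,0,0],[0,0.03,0,0,0,0,0],[0,0.038,0,0,0,0,0],[0,0.046,0,0,0,0,0]],
  ],
)

```text
time_s: 2.6
eef_pos: [0.5828, -0.0084, 0.0109]
eef_rot: [0.001, 0.606, 0.796, 0.001]
wrist_force: [0.1, -0.7, 0.6]
opening: -0.002
grasp_force: 0.1
```

carry_out(
  plan=[
    [[0,0.008,0,0,0,0,0],[0,0.016,0,0,0,0,0],[0,0.024,0,0,0,0,0],[0,0.032,0,0,0,0,0],[0,0.04,0,0,0,0,0]],
  ],
)

```text
time_s: 3.02
eef_pos: [0.5817, 0.0312, 0.0094]
eef_rot: [0.0, 0.606, 0.796, -0.0]
wrist_force: [0.9, -0.3, 0.6]
opening: 0.004
grasp_force: 0.1
```

```bash
python3 - <<'E'
from h import *
c=camera("top");o=get_obs();print(o["eef_pos"],o["wrist_force"])
im=cv2.cvtColor(c["pixels"],cv2.COLOR_RGB2BGR)
s=camera("side");i2=cv2.cvtColor(s["pixels"],cv2.COLOR_RGB2BGR)
a=cv2.resize(im[120:280,90:300],(800,610))[:300*2,:]
b=cv2.resize(i2[180:400,110:330],(400,400))
cv2.imwrite("pics/p1.png",np.hstack([cv2.resize(im[130:280,100:300],(400,300)),cv2.resize(i2[200:350,130:330],(400,300))]))
E
```

```text
[0.58148525 0.03258109 0.00923987] [-0.27791881  0.486258   -0.08754976]
```

View pics/p1.png

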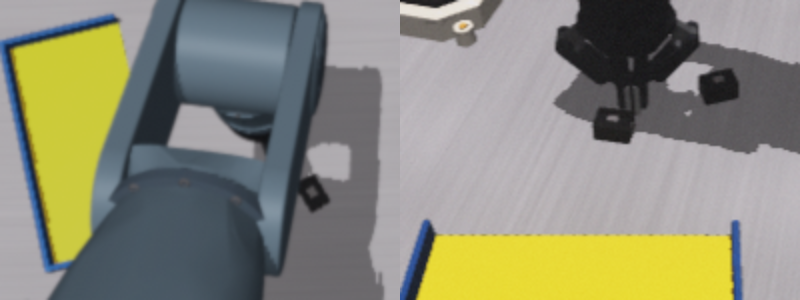

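The side view shows core1 (full-image pixel about (237,257) at its top) in front of the closed fingers and offset left. Core2 is untouched. I'll localise core1.

```bash
python3 - <<'E'
from h import *
s=camera("side")
print(px2w(s,237,256.5,.02).round(4),px2w(s,237,256.5).round(4))
for u,v in((227,266),(243,271),(248,259)): print(px2w(s,u,v,.004).round(4))
c=cv2.imread("pics/p1.png")
P=s["pixels"][235:280,210:265]
cv2.imwrite("pics/p2.png",cv2.resize(P[...,::-1],None,fx=12,fy=12,interpolation=cv2.INTER_CUBIC))
E
```

```text
[0.5949 0.0511 0.02  ] [0.5954 0.05   0.0187]
[0.6114 0.0636 0.004 ]
[0.5794 0.0687 0.004 ]
[0.5787 0.0388 0.004 ]
```

View pics/p2.png

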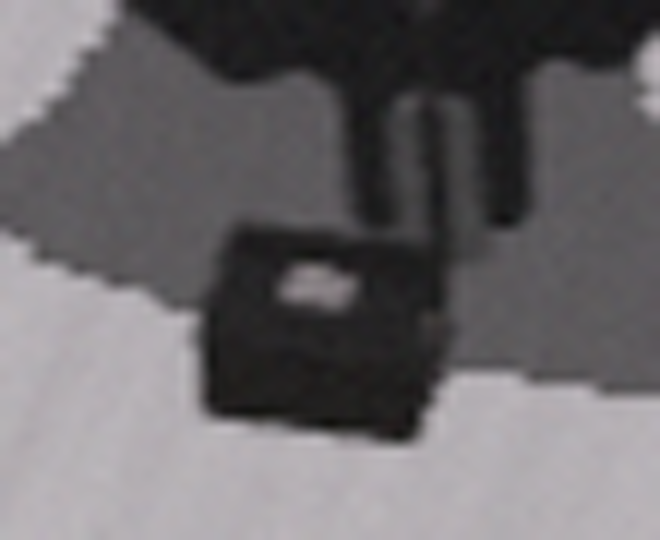

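Core1 is at about (595, 54) mm, now at roughly -8° yaw, so the fingertips press on its -x end. I'll back off, shift +x, align and push on.

carry_out(
  plan=[
    [[0,-0.012,0,0,0,0,0],[0,-0.024,0,0,0,0,0],[0.003,-0.024,0,0,0,-0.12,0],[0.006,-0.024,0,0,0,-0.24,0],[0.012,-0.024,0,0,0,-0.36,0]],
  ],
)

```text
time_s: 3.58
eef_pos: [0.5934, 0.0042, 0.0092]
eef_rot: [-0.0, 0.741, 0.671, -0.0]
wrist_force: [0.1, 0.1, -0.9]
opening: 0.001
grasp_force: 0.0
```

carry_out(
  plan=[
    [[0.001,0.009,0,0,0,0,0],[0.002,0.018,0,0,0,0,0],[0.003,0.026,0,0,0,0,0],[0.004,0.034,0,0,0,0,0],[0.005,0.042,0,0,0,0,0]],
  ],
)

```text
time_s: 4.0
eef_pos: [0.5985, 0.0495, 0.0092]
eef_rot: [-0.0, 0.738, 0.675, -0.0]
wrist_force: [0.2, 0.3, -0.2]
opening: -0.003
grasp_force: 0.1
```

carry_out(
  plan=[
    [[0.001,0.008,0,0,0,0,0],[0.002,0.016,0,0,0,0,0],[0.003,0.024,0,0,0,0,0],[0.004,0.032,0,0,0,0,0],[0.004,0.032,0,0,0,0,0]],
  ],
)

```text
time_s: 4.42
eef_pos: [0.6028, 0.0822, 0.0093]
eef_rot: [-0.0, 0.738, 0.675, 0.0]
wrist_force: [0.6, -0.1, 0.2]
opening: 0.001
grasp_force: 0.0
```

```bash
cat >> h.py <<'E'
def crop(c,name,x,y,w=0,hw=30,f=10):
    """crop around a world point; prints its origin"""
    K=c["camera_matrix"];p=np.linalg.inv(c["cam_to_world"])@[x,y,.01,1]
    u=int(K[0,2]-K[0,0]*p[0]/p[2]);v=int(K[1,2]+K[1,1]*p[1]/p[2])
    u0,v0=u-hw,v-hw*3//4
    P=c["pixels"][v0:v+hw*3//4,u0:u+hw,::-1]
    cv2.imwrite("pics/"+name,cv2.resize(P,None,fx=f,fy=f,interpolation=cv2.INTER_CUBIC))
    return u0,v0
def label(s,x,y,r=.035):
    """bright label on a core near (x,y) in the side view -> world centre; dark-top mask by depth"""
    K=s["camera_matrix"];T=s["cam_to_world"];Z=s["z_map"]
    V,U=np.mgrid[0:420,0:560]
    w=np.stack([(U-K[0,2])/K[0,0]*Z,-(V-K[1,2])/K[1,1]*Z,-Z],-1)@T[:3,:3].T+T[:3,3]
    m=(abs(w[...,2]-.0195)<.004)&(np.hypot(w[...,0]-x,w[...,1]-y)<r)&(Z>0)&(s["pixels"].max(2)<90)
    p=w[m][:,:2]
    return len(p),cv2.minAreaRect((p*1000).astype(np.float32)) if len(p)>3 else None
E
python3 - <<'E'
from h import *
s=camera("side")
print(get_obs()["eef_pos"])
print(crop(s,"p3.png",.6,.12,f=12))
print(label(s,.6,.12),label(s,.509,-.0134))
E
```

```text
[0.60273115 0.08146374 0.00926352]
(192, 267)
(255, ((601.4127197265625, 104.21205139160156), (34.16325759887695, 30.97215461730957), 9.831796646118164)) (181, ((512.52978515625, -10.815731048583984), (33.35617446899414, 26.202287673950195), 28.82636833190918))
```

View pics/p3.png

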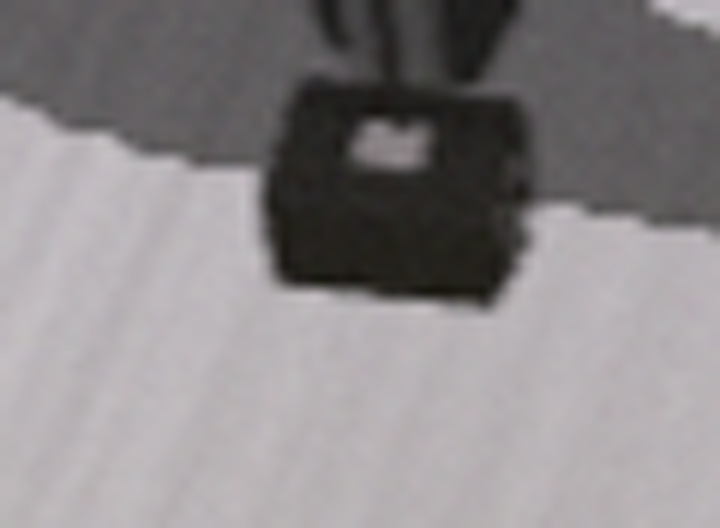

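Core1 is flush and centred in front of the fingertips (its label is at full-image (224,279)). I'll keep pushing straight.

carry_out(
  plan=[
    [[0.001,0.008,0,0,0,0,0],[0.002,0.016,0,0,0,0,0],[0.003,0.024,0,0,0,0,0],[0.004,0.032,0,0,0,0,0],[0.005,0.04,0,0,0,0,0]],
  ],
)

```text
time_s: 4.88
eef_pos: [0.6078, 0.1213, 0.0093]
eef_rot: [-0.0, 0.739, 0.674, 0.0]
wrist_force: [0.8, -0.3, 0.4]
opening: 0.001
grasp_force: 0.1
```

```bash
python3 - <<'E'
from h import *
s=camera("side")
print(get_obs()["eef_pos"]);print(label(s,.607,.148))
E
```

```text
[0.60786702 0.12273296 0.00935819]
(280, ((605.3053588867188, 139.6392822265625), (33.277774810791016, 36.1060676574707), 17.044477462768555))
```

carry_out(
  plan=[
    [[0.001,0.008,0,0,0,0,0],[0.002,0.016,0,0,0,0,0],[0.003,0.024,0,0,0,0,0],[0.004,0.032,0,0,0,0,0],[0.005,0.04,0,0,0,0,0]],
  ],
)

```text
time_s: 5.35
eef_pos: [0.6128, 0.1613, 0.0093]
eef_rot: [-0.0, 0.739, 0.674, 0.0]
wrist_force: [0.5, -0.1, 0.4]
opening: 0.001
grasp_force: 0.1
```

carry_out(
  plan=[
    [[0.001,0.009,0,0,0,0,0],[0.002,0.018,0,0,0,0,0],[0.003,0.026,0,0,0,0,0],[0.004,0.034,0,0,0,0,0],[0.005,0.04,0,0,0,0,0]],
  ],
)

```text
time_s: 5.77
eef_pos: [0.6177, 0.2015, 0.0093]
eef_rot: [-0.0, 0.738, 0.674, 0.0]
wrist_force: [0.0, -0.4, -0.1]
opening: 0.002
grasp_force: 0.1
```

```bash
python3 - <<'E'
from h import *
s=camera("side")
print(get_obs()["eef_pos"]);print(label(s,.617,.226))
cv2.imwrite("pics/p4.png",cv2.resize(s["pixels"][220:400,110:350,::-1],None,fx=3,fy=3))
E
```

```text
[0.61785605 0.20236675 0.00935969]
(342, ((610.911376953125, 216.9940185546875), (32.97557830810547, 38.29750442504883), 28.944337844848633))
```

View pics/p4.png

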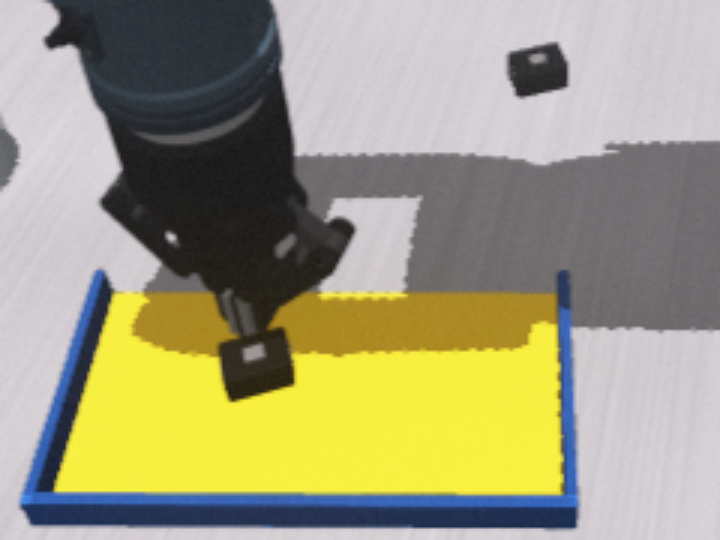

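Core1 is wholly inside the tray (crop (254,360)), well clear of all the walls. Now I'll retreat, rise and go behind core2.

carry_out(
  plan=[
    [[0,-0.015,0,0,0,0,0],[0,-0.03,0.005,0,0,0,0],[0,-0.045,0.03,0,0,0,0],[0,-0.05,0.06,0,0,0,0],[0,-0.052,0.08,0,0,0,0]],
  ],
)

```text
time_s: 6.23
eef_pos: [0.6185, 0.1453, 0.0917]
eef_rot: [0.001, 0.739, 0.673, 0.0]
wrist_force: [1.7, 0.2, 0.7]
opening: -0.001
grasp_force: 0.0
```

carry_out(
  plan=[
    [[-0.02,-0.036,0,0,0,0.02,0],[-0.04,-0.072,0,0,0,0.04,0],[-0.06,-0.108,0,0,0,0.06,0],[-0.08,-0.144,0,0,0,0.08,0],[-0.1,-0.18,0,0,0,0.09,0]],
  ],
)

```text
time_s: 6.65
eef_pos: [0.5161, -0.0344, 0.0897]
eef_rot: [0.0, 0.707, 0.707, -0.0]
wrist_force: [0.0, -1.1, -0.1]
opening: -0.001
grasp_force: 0.0
```

carry_out(
  plan=[
    [[-0.001,-0.02,0,0,0,0,0],[-0.002,-0.039,-0.01,0,0,0,0],[-0.002,-0.039,-0.04,0,0,0,0],[-0.002,-0.039,-0.065,0,0,0,0],[-0.002,-0.039,-0.08,0,0,0,0]],
  ],
)

```text
time_s: 7.07
eef_pos: [0.5138, -0.0724, 0.0076]
eef_rot: [-0.001, 0.709, 0.706, -0.001]
wrist_force: [-0.2, 0.8, 0.3]
opening: 0.001
grasp_force: 0.0
```

carry_out(
  plan=[
    [[0,0,0,0,0,0,0],[0,0.008,0,0,0,0,0],[0,0.016,0,0,0,0,0],[0,0.024,0,0,0,0,0],[0,0.032,0,0,0,0,0]],
  ],
)

```text
time_s: 7.48
eef_pos: [0.5166, -0.0378, 0.0107]
eef_rot: [0.001, 0.707, 0.707, 0.001]
wrist_force: [-0.0, -0.6, -0.1]
opening: 0.002
grasp_force: 0.0
```

carry_out(
  plan=[
    [[0,0.006,0,0,0,0,0],[0,0.012,0,0,0,0,0],[0,0.018,0,0,0,0,0],[0,0.024,0,0,0,0,0],[0,0.024,0,0,0,0,0]],
  ],
)

```text
time_s: 7.9
eef_pos: [0.5156, -0.0133, 0.0093]
eef_rot: [-0.0, 0.707, 0.707, 0.0]
wrist_force: [-0.4, 0.0, -0.2]
opening: -0.002
grasp_force: 0.0
```

```bash
python3 - <<'E'
from h import *
s=camera("side")
print(get_obs()["eef_pos"]);print(label(s,.515,.01),label(s,.615,.226))
print(crop(s,"p5.png",.515,.0,f=12))
E
```

```text
[ 0.5156108  -0.01385325  0.00924323]
(227, ((513.9471435546875, 6.571176528930664), (34.03109359741211, 39.10908889770508), 21.029401779174805)) (301, ((607.4940185546875, 225.0146484375), (32.99627685546875, 23.63692855834961), 29.67501449584961))
(255, 225)
```

View pics/p5.png

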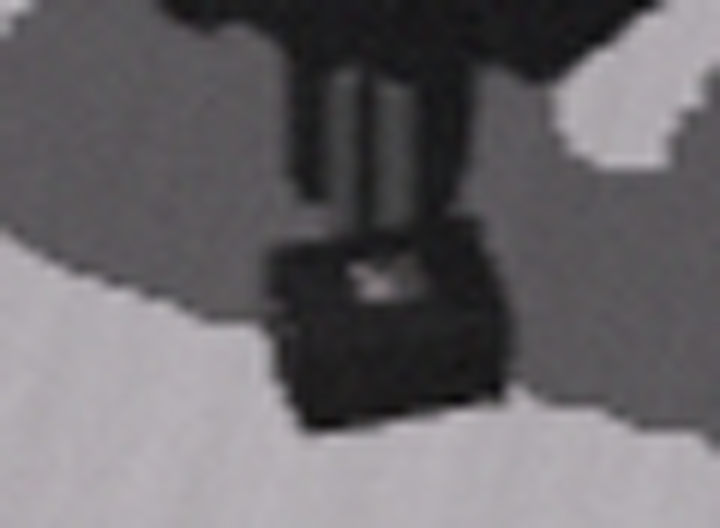

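Core2 is centred ahead of the fingertips and still turning flush; core1 rests at (607, 225). I'll continue.

carry_out(
  plan=[
    [[0,0.007,0,0,0,0,0],[0,0.014,0,0,0,0,0],[0,0.021,0,0,0,0,0],[0,0.028,0,0,0,0,0],[0,0.035,0,0,0,0,0]],
  ],
)

```text
time_s: 8.37
eef_pos: [0.5157, 0.0212, 0.0093]
eef_rot: [-0.0, 0.707, 0.707, -0.0]
wrist_force: [0.1, -0.1, -0.4]
opening: -0.002
grasp_force: 0.1
```

```bash
python3 - <<'E'
from h import *
s=camera("side")
print(get_obs()["eef_pos"]);print(label(s,.518,.048))
print(crop(s,"p6.png",.518,.04,f=12))
E
```

```text
[0.51541231 0.02228032 0.00918823]
(243, ((513.5294799804688, 39.258724212646484), (34.941741943359375, 39.76467514038086), 27.83208656311035))
(249, 240)
```

View pics/p6.png

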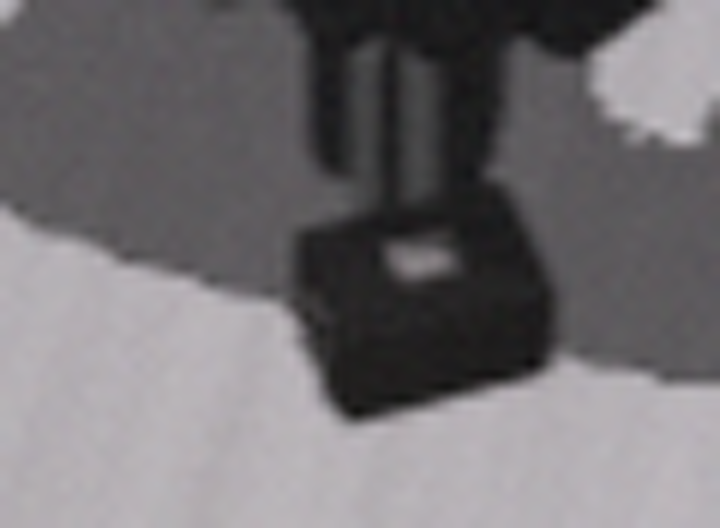

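Core2's label is at full-image (284,261). The core is slightly -x of the fingers and turning counter-clockwise, so I'll back off, shift 6 mm to -x, and go on.

carry_out(
  plan=[
    [[0,-0.01,0,0,0,0,0],[-0.006,-0.012,0,0,0,0.04,0],[-0.007,-0.012,0,0,0,0.08,0],[-0.007,-0.004,0,0,0,0.1,0],[-0.007,0.004,0,0,0,0.1,0]],
  ],
)

```text
time_s: 8.83
eef_pos: [0.5089, 0.0241, 0.0094]
eef_rot: [0.0, 0.672, 0.741, 0.0]
wrist_force: [-0.5, -0.4, 1.3]
opening: 0.005
grasp_force: 0.1
```

carry_out(
  plan=[
    [[0.0005,0.007,0,0,0,0,0],[0.001,0.014,0,0,0,0,0],[0.0015,0.021,0,0,0,0,0],[0.002,0.028,0,0,0,0,0],[0.0025,0.035,0,0,0,0,0]],
  ],
)

```text
time_s: 9.25
eef_pos: [0.5113, 0.0604, 0.0093]
eef_rot: [0.0, 0.671, 0.741, 0.0]
wrist_force: [0.2, 0.1, -0.3]
opening: -0.001
grasp_force: 0.1
```

```bash
python3 - <<'E'
from h import *
s=camera("side")
print(get_obs()["eef_pos"]);print(label(s,.513,.088))
print(crop(s,"p7.png",.515,.08,f=12))
E
```

```text
[0.51125902 0.06132025 0.0093117 ]
(255, ((515.66845703125, 79.20439147949219), (34.14324188232422, 33.37874984741211), 4.727540493011475))
(246, 257)
```

View pics/p7.png

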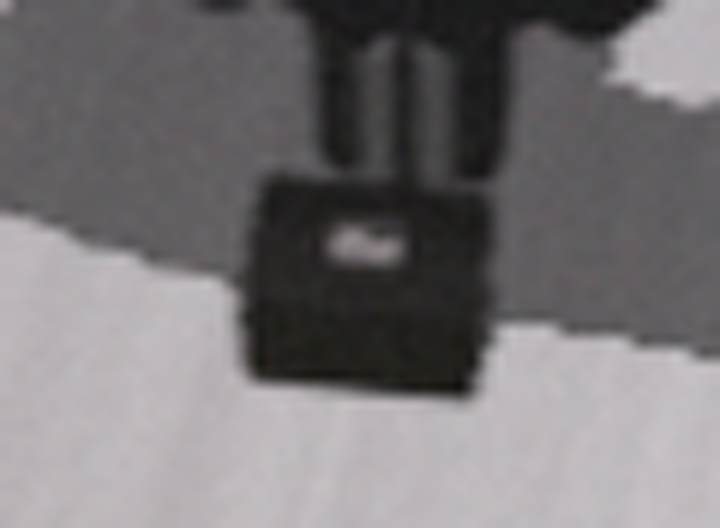

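Core2 is now flush (yaw about -5°), with its centre about 5 mm to +x of the fingers. I'll recentre and push on. That was my tenth picture, so from here I track numerically.

carry_out(
  plan=[
    [[0,-0.01,0,0,0,0,0],[0.004,-0.012,0,0,0,-0.08,0],[0.004,-0.012,0,0,0,-0.17,0],[0.0045,-0.004,0,0,0,-0.17,0],[0.005,0.004,0,0,0,-0.17,0]],
  ],
)

```text
time_s: 9.72
eef_pos: [0.5163, 0.063, 0.0093]
eef_rot: [0.0, 0.731, 0.682, -0.0]
wrist_force: [-0.2, 0.0, -0.0]
opening: 0.001
grasp_force: 0.0
```

carry_out(
  plan=[
    [[0.0005,0.007,0,0,0,0,0],[0.001,0.014,0,0,0,0,0],[0.0015,0.021,0,0,0,0,0],[0.002,0.028,0,0,0,0,0],[0.0025,0.035,0,0,0,0,0]],
  ],
)

```text
time_s: 10.13
eef_pos: [0.5187, 0.0994, 0.0093]
eef_rot: [-0.0, 0.731, 0.682, -0.0]
wrist_force: [0.6, 0.5, 0.5]
opening: -0.001
grasp_force: 0.1
```

```bash
cat >> h.py <<'E'
def patch(s,x,y,r=.012):
    """bright label centroid and front-edge yaw of a core near (x,y), side view"""
    K=s["camera_matrix"];T=s["cam_to_world"];Z=s["z_map"]
    V,U=np.mgrid[0:420,0:560]
    w=np.stack([(U-K[0,2])/K[0,0]*Z,-(V-K[1,2])/K[1,1]*Z,-Z],-1)@T[:3,:3].T+T[:3,3]
    near=np.hypot(w[...,0]-x,w[...,1]-y)
    m=(abs(w[...,2]-.02)<.005)&(near<r)&(s["pixels"].min(2)>80)
    # front: points on core just under the top, away from fingers (y > patch)
    b=(w[...,2]>.005)&(w[...,2]<.016)&(near<.03)&(w[...,1]>y)&(s["pixels"].max(2)<70)
    p=w[b][:,:2]
    k=np.linalg.lstsq(np.c_[p[:,0],np.ones(len(p))],p[:,1],rcond=None)[0][0] if len(p)>5 else 0
    return m.sum(),w[m].mean(0).round(4),"front yaw",np.degrees(np.arctan(k)).round(1),len(p)
E
python3 - <<'E'
from h import *
s=camera("side")
print(get_obs()["eef_pos"]);print(label(s,.52,.124));print(patch(s,.52,.122,.018))
E
```

```text
[0.51864808 0.10036365 0.0093058 ]
(285, ((520.115478515625, 115.38436126708984), (35.49337387084961, 42.164039611816406), 6.669188022613525))
(np.int64(22), array([0.5189, 0.1219, 0.0209]), 'front yaw', np.float64(4.3), 85)
```

carry_out(
  plan=[
    [[0,0.008,0,0,0,0,0],[0.0005,0.016,0,0,0,0,0],[0.001,0.024,0,0,0,0,0],[0.0015,0.032,0,0,0,0,0],[0.002,0.04,0,0,0,0,0]],
  ],
)

```text
time_s: 10.6
eef_pos: [0.5208, 0.1393, 0.0093]
eef_rot: [-0.0, 0.732, 0.682, 0.0]
wrist_force: [1.0, -0.2, -0.2]
opening: 0.002
grasp_force: 0.1
```

```bash
python3 - <<'E'
from h import *
s=camera("side")
print(get_obs()["eef_pos"]);print(label(s,.521,.163));print(patch(s,.521,.163,.018))
E
```

```text
[0.52073543 0.14046217 0.00934553]
(309, ((521.347412109375, 154.2803497314453), (40.64177322387695, 34.24342346191406), 87.38492584228516))
(np.int64(30), array([0.5213, 0.1605, 0.0209]), 'front yaw', np.float64(2.0), 80)
```

Core2 is flush and centred at (521, 162). One last push of about 50 mm.

carry_out(
  plan=[
    [[0,0.008,0,0,0,0,0],[0.0005,0.016,0,0,0,0,0],[0.001,0.024,0,0,0,0,0],[0.0015,0.032,0,0,0,0,0],[0.002,0.038,0,0,0,0,0]],
  ],
)

```text
time_s: 11.07
eef_pos: [0.5227, 0.1774, 0.0093]
eef_rot: [-0.0, 0.732, 0.682, 0.0]
wrist_force: [-0.0, -0.4, -0.0]
opening: -0.001
grasp_force: 0.1
```

carry_out(
  plan=[
    [[0,0.005,0,0,0,0,0],[0.0005,0.009,0,0,0,0,0],[0.0005,0.012,0,0,0,0,0],[0.0005,0.012,0,0,0,0,0],[0,0,0,0,0,0,0]],
  ],
)

```text
time_s: 11.48
eef_pos: [0.5227, 0.1775, 0.0094]
eef_rot: [-0.0, 0.731, 0.682, 0.0]
wrist_force: [0.1, 0.6, 0.3]
opening: -0.0
grasp_force: 0.0
```

carry_out(
  plan=[
    [[0,-0.015,0,0,0,0,0],[0,-0.03,0.005,0,0,0,0],[0,-0.04,0.03,0,0,0,0],[0,-0.05,0.06,0,0,0,0],[0,-0.05,0.09,0,0,0,0]],
  ],
)

```text
time_s: 11.9
eef_pos: [0.5218, 0.1236, 0.0994]
eef_rot: [-0.001, 0.732, 0.681, -0.001]
wrist_force: [1.7, 0.9, 0.2]
opening: -0.003
grasp_force: 0.0
```

carry_out(
  plan=[
    [[-0.01,-0.03,0.02,0,0,0,0],[-0.02,-0.06,0.04,0,0,0,0],[-0.03,-0.09,0.06,0,0,0,0],[-0.04,-0.12,0.08,0,0,0,0],[-0.05,-0.15,0.1,0,0,0,0]],
  ],
)

```text
time_s: 12.32
eef_pos: [0.4715, -0.0256, 0.2002]
eef_rot: [0.0, 0.732, 0.681, -0.0]
wrist_force: [0.6, -0.3, 0.2]
opening: -0.001
grasp_force: 0.0
```

```bash
python3 - <<'E'
from h import *
import pickle
s=camera("side");t=camera("top");s0=pickle.load(open("c0.pkl","rb"))["side"]
R=np.array([[.9767,.2144],[-.2144,.9767]])
print(get_obs()["eef_pos"])
for x,y in((.522,.21),(.607,.225)):
    n,r=label(s,x,y,.04);print("side",n,r)
    b=cv2.boxPoints(r);print(" tray corners",((b-[571,228])@R.T).round(0).tolist())
for r in cores(t,(100,130,200,270)): print("top",r)
# bystander change in the side view
d=(np.abs(s["pixels"].astype(int)-s0["pixels"]).max(2)>40)
for n,(u,v) in dict(plug=(262,175),cone=(301,178),ball=(341,177),driver=(333,144),jar=(90,262),fan=(148,190)).items(): print(n,d[v-9:v+9,u-12:u+12].mean().round(3))
E
```

```text
[ 0.47350628 -0.02857769  0.20286457]
side 314 ((523.53173828125, 212.2710418701172), (24.189313888549805, 32.556190490722656), 86.1333236694336)
 tray corners [[-69.0, -12.0], [-37.0, -21.0], [-31.0, 2.0], [-62.0, 11.0]]
side 302 ((607.577392578125, 224.8583984375), (32.88892364501953, 24.181800842285156), 28.972314834594727)
 tray corners [[16.0, -4.0], [23.0, -27.0], [54.0, -18.0], [47.0, 5.0]]
top (array([585.3, 276.4]), array([107.2, 265.6]), 75.9, np.int32(300))
top (array([604.4, 222.2]), array([34.8, 23.3]), 29.3, np.int32(152))
top (array([520.4, 209.7]), array([25.1, 31.4]), 88.4, np.int32(158))
top (array([459.1, 109. ]), array([26.9, 82.9]), 71.2, np.int32(301))
plug 0.0
cone 0.0
ball 0.0
driver 0.301
jar 0.0
fan 0.0
```

Both cores lie inside with margins of at least 33 mm at the mouth. The driver's image region changed, so I'm checking whether that's only shadow or occlusion by the arm.

```bash
python3 - <<'E'
from h import *
import pickle
d0=pickle.load(open("c0.pkl","rb"))
for n in("side","top"):
    for c in(d0[n],camera(n)):
        P=c["pixels"].astype(int)
        m=(P[...,0]>2.2*P[...,1])&(P[...,0]>2.2*P[...,2])&(P[...,0]>70)
        b=(slice(130,160),slice(300,370)) if n=="side" else (slice(200,280),slice(420,460))
        v,u=np.nonzero(m[b]);print(n,len(u),u.mean().round(1) if len(u) else 0,v.mean().round(1) if len(u) else 0,u.min() if len(u) else 0,u.max() if len(u) else 0)
E
```

```text
side 305 33.3 13.2 14 51
side 232 37.8 13.8 24 51
top 542 16.8 39.4 11 23
top 542 16.8 39.4 11 23
```

The top view shows the driver exactly where it was; in the side view the arm simply hides part of it. Handing in.

```bash
python3 -c "
from bench import hand_in
print(hand_in())"
```

```text
the job is handed in; nothing more can be done
None
```

Both ferrite cores lie wholly inside the tray, at least 33 mm in from the mouth and clear of the walls; the plug, tips and driver show no movement in the before/after images, and the job was handed in at about 12.4 s (limit 64 s).

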